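# Fit the lemon cone to the citrus juicer and press it to run

### The arm

A 6-joint arm with a two-finger parallel gripper is mounted at the origin on the work surface. World frame = base frame: x ahead of the robot, y to its left, z up, the work surface at z = 0. Lengths are in m, angles in rad, forces in N, time in s.
With the tool pointing down it reaches from about 0.35 to 0.975 m from the base axis. Payload 4.9 kg.
Tool frame: the origin (TCP) lies between the finger pads, 19 mm behind the fingertips; this is the grasp point; z points along the fingers, y is the line along which they close (so a half turn about z gives the same grasp; the last joint's range is limited). The gripper opens to 85 mm and grips with 20 to 120 N. Pads are 22 mm wide; open, the fingers measure 114 mm over their backs; the gripper's body (76 mm by 85 mm) begins 54 mm behind the grasp point. The pads swing forward as they close: fully open they stand 13 mm farther back than shut.
Start: joints at [-0.119, 0.053, 1.613, -0, 1.476, -0.119], TCP at [0.625, 0, 0.25] pointing down, gripper open.
Joint ranges: [-3.01, 3.01], [-1.01, 2.22], [0.06, 2.58], [-1.02, 4.17], [0.09, 2.62], [-3.14, 3.14]. Speed limits (rad/s): [2.57, 2.57, 3.14, 3.14, 3.14, 3.14].

### API

Orientations are given as a rotation vector (axis times angle).
In Python, from station import ctrl, optics gives the robot as it stands.
- The arm moves only by the shell command python3 -m handwheel 'ROWS' [OPENING] [FORCE]. ROWS is JSON, a list of rows, each an object of numbers: "tx", "ty", "tz": the shift along the tool's x, y, z in mm; "roll": the turn about the tool's z in rad. A call has 1 to 12 rows; each row shifts and turns the commanded pose from where the row before left it, along the tool's axes as they then stand; what a row does not reach is not made up. A row lasts 1/12 s, in which the tool goes at most 41.7 mm and 7.16 degrees, less where a joint would pass 70% of its speed; a pose out of reach is approached as far as the arm can. A call with a gripper value outside its range is refused whole. OPENING is the finger opening in mm, from 0 to 85.4, set as the call begins (- or left out, the last holds). The fingers move at their own pace and stop on an object; FORCE is the grip in N (left out, the last holds). Time passes only in rows, so rows that do not move let the fingers close. It gives the time, the measured TCP pose, the force, the opening and the grip force at its end, in the units of the state.
- ctrl.get_obs(): the state, without advancing time (a new reading comes with each control period).
- optics.get_image(name): name is "scene" or "side" or "wrist"; returns (picture, depth): 480x640x3 uint8, red, green, blue; 480x640 float32, m along the optical axis (not along the pixel's ray), 0 where there is no reading.
- optics.camera_params(name): a dict with "mtx" (3x3 intrinsics, pixels), "extrinsics" (4x4, takes a point from camera to world coordinates); the wrist camera has in their place "tool_from_camera" (4x4, takes a point from camera to tool coordinates, whose origin is the TCP and whose axes are the flange's). Camera axes: x right, y down, z forward; pixel columns grow to the right and rows downward; lengths in m; the calibration is good to about 2 mm. A picture is of the moment at which its call begins: read the wrist's pose just before it. camera_params takes no time and is no camera call.
- ctrl.finish_job(): hands the job in; it is judged then, once.
The state is a dict: "t": time; "q": joint angles; "dq": joint speeds; "effort": joint torques, N m; "tool_pos": TCP position; "tool_rot": TCP orientation; "contact_force": force on the tool from outside, world axes, zero at the start; "wrist_torque": the same for the moment, N m; "opening": finger opening in m; "grip_force": force on a finger pad.
Only numpy, scipy, OpenCV 4.12 (cv2) and the standard library are available. Lean on these libraries where they do the work, as an engineer would, in place of code of your own. Each camera call takes 0.05 s, during which the arm holds its last target. There are 200 camera calls.

### The job

Set up the citrus juicer for lemons: lower the slotted strainer over the drive shaft until it lies flat on the tower in the juice bowl, let go of it, then take the smaller of the two ribbed reaming cones, turn it until its socket meshes with the splines of the shaft, slide it fully home and push it down against the spring so that the juicer's switch is on. Finish like that, still gripping the cone around its skirt and pressing it down with the switch on. Do not shove the larger cone, the ramekin, the glass or the lemon halves about.

Things in the scene. Friction and masses are not known exactly. Their poses are not given: they have to be found in the camera images.
- juicer: Fixed electric citrus juicer: steel motor housing with a black open bowl on top (168 mm across, rim 141 mm above the counter, inside 160 mm at the rim, 143 mm at the floor). In the bowl stands a black tower 72 mm across, its flat top 118 mm above the counter; the steel drive shaft rises from it. A spout points along +x over the glass. Origin: centre of the underside, on the shaft's axis; z up.
- shaft_tip (a point): Top end of the drive shaft, on its axis, 178 mm above the counter when not pressed; z up, x and y along the four splines. Shaft: 15 mm round up to 151 mm, above that a cross of two 5 mm thick blades, 16 mm tip to tip, with rounded tops (repeats every quarter turn). It turns stiffly (0.15 N m) and stays where left; it pushes down 6 mm on a spring.
- plunger (a joint): How far the drive shaft is pushed down against the switch spring, m: 0 free, 0.006 against the stop. The spring takes 3.3 N to start and 1.1 N more per mm (about 10 N at the stop). The switch is on beyond 0.003.
- strainer: Steel strainer 132 mm across, level on the counter: slotted floor 4 mm thick, rim 18 mm high, 3 mm thick; in the middle a collar (tube) to grip it by, outside 28 mm, bore 21 mm, top 28 mm above the underside, 49 mm of free floor round it. On the juicer the shaft passes through the collar; underside 118 mm, collar top 146 mm above the counter. About 120 g. Origin: centre of the underside; z up.
- cone_small: The smaller grey plastic reaming cone, about 60 g, standing on its open skirt on the counter: straight round skirt 50 mm across up to 30 mm, then a ribbed dome to 64 mm. Four long thick ribs run to the tip along the body's x and y axes; four short thin ones lie between. Origin: centre of the underside; z up.
- socket_ceiling (a point): Ceiling of the smaller cone's socket, on its axis 20 mm above the underside; axes as the cone's. From beneath, a cross of 7.5 mm wide slots along x and y (under the long ribs) leads from 2 mm above the underside up to it. Fully home it rests on the shaft's tip; not meshed, the cone stands on the splines 18 mm higher.
- cone_large: The larger grey plastic reaming cone (for oranges), 68 mm across and 88 mm high, same make, standing on the counter. Not wanted; leave it. Origin: centre of the underside.
- ramekin: Small white ceramic bowl, 80 mm across, 40 mm high, on the counter. Leave it. Origin: centre of the underside.
- glass: Clear drinking glass, 60 mm across, 82 mm high, under the spout. Leave it. Origin: centre of the underside.
- lemon_a: Half a lemon, cut side down, 56 mm across, 36 mm high, on the counter nearer to the juicer. Leave it. Origin: centre of the underside.
- lemon_b: Half a lemon of the same size, nearer to the robot. Leave it. Origin: centre of the underside.
Things that resemble listed ones, but are neither listed nor needed, are in the scene too. What is shaped like the strainer but orange is not meant.

How it is judged:
On the way, in this order (a step that is already met when the one before it is completed fails the run):
1. the strainer lies flat on the juicer's tower with the shaft through its collar, released (z of strainer in the frame of juicer between 0.115 and 0.121 m and horizontal distance between strainer and juicer below 0.006 m and angle between strainer's own z axis and vertical below 0.08 rad and contact force between the fingers and strainer below 0.2 N), for 0.3 s.
2. the smaller cone is meshed with the splines and fully home on the shaft (z of cone_small in the frame of shaft_tip below -0.017 m and horizontal distance between cone_small and shaft_tip below 0.004 m and angle between cone_small's own z axis and vertical below 0.12 rad), for 0.2 s.
At the end, for the whole second after the job is handed in: Strainer flat on the tower (height 3 mm, centre 6 mm, tilt 0.08 rad); small cone meshed and home (underside 17 mm or more below the shaft tip, centre 4 mm, tilt 0.12 rad), still gripped round its skirt (TCP under 55 mm above its underside), shaft pushed in over 3 mm (all of step 2 and z of strainer in the frame of juicer between 0.115 and 0.121 m and horizontal distance between strainer and juicer below 0.006 m and angle between strainer's own z axis and vertical below 0.08 rad and value of joint plunger above 0.003 m and contact force between the fingers and cone_small above 1 N and z of the grasp point in the frame of cone_small below 0.055 m); the arm keeps its last pose, push and grip.
It fails at once if the larger cone is moved more than 40 mm (distance of cone_large from where it was at the start of the episode above 0.04 m).
It fails at once if the ramekin is moved more than 40 mm (distance of ramekin from where it was at the start of the episode above 0.04 m).
It fails at once if the drinking glass is moved more than 40 mm (distance of glass from where it was at the start of the episode above 0.04 m).
It fails at once if the lemon half nearer the juicer is moved more than 40 mm (distance of lemon_a from where it was at the start of the episode above 0.04 m).
It fails at once if the lemon half nearer the robot is moved more than 40 mm (distance of lemon_b from where it was at the start of the episode above 0.04 m).
It also fails if it takes over 72 s, if anything falls off the work surface, if the arm or the gripper's body presses on something with over 40 N, if the wrist force passes 120 N, or if a joint passes its speed limit or range.

## Working session

There is one attempt and no reset: what is moved stays moved. The work goes in short steps, Python scripts to look and compute and a shell command to move; the robot and the scene stay as the last step left them, time stands still between calls to the robot, and variables do not carry over. Pictures are saved under pics/ and viewed, at most 12 in all, crops included, and the job is handed in when it is done.

```bash
mkdir -p pics
cat > h.py <<'E'
import numpy as np, cv2
from scipy.spatial.transform import Rotation as R
from station import ctrl, optics
def grab(name):
    o=ctrl.get_obs(); im,d=optics.get_image(name); p=optics.camera_params(name); K=np.array(p["mtx"])
    if name=="wrist":
        T=np.eye(4);T[:3,:3]=R.from_rotvec(o["tool_rot"]).as_matrix();T[:3,3]=o["tool_pos"];E=T@np.array(p["tool_from_camera"])
    else: E=np.array(p["extrinsics"])
    return im,d,K,E
def cloud(d,K,E):
    v,u=np.mgrid[:480,:640]; P=np.stack([(u-K[0,2])/K[0,0]*d,(v-K[1,2])/K[1,1]*d,d],-1)
    W=P@E[:3,:3].T+E[:3,3]; W[d<=0]=np.nan; return W
def ray(u,v,K,E,z):
    r=E[:3,:3]@np.array([(u-K[0,2])/K[0,0],(v-K[1,2])/K[1,1],1]); return E[:3,3]+r*(z-E[2,3])/r[2]
def save(n,im): cv2.imwrite(f"pics/{n}.png",im[...,::-1])
E
python3 - <<'E'
from h import *
for n in ["scene","side","wrist"]:
    im,d,K,E=grab(n); np.savez(f"{n}0.npz",im=im,d=d,K=K,E=E); save(n+"0",im)
    print(n,K[0,0],E.round(3).tolist())
o=ctrl.get_obs();print(o)
E
```

```text
scene 470.9922030800818 [[0.56, 0.447, -0.698, 1.424], [0.829, -0.289, 0.48, -0.457], [0.013, -0.847, -0.532, 0.787], [0.0, 0.0, 0.0, 1.0]]
side 546.8331626619245 [[0.977, -0.148, 0.153, 0.376], [-0.212, -0.626, 0.751, -0.911], [-0.015, -0.766, -0.643, 0.995], [0.0, 0.0, 0.0, 1.0]]
wrist 428.29878958733184 [[1.0, 0.0, -0.003, 0.625], [-0.001, -0.96, -0.279, 0.072], [-0.003, 0.279, -0.96, 0.373], [0.0, 0.0, 0.0, 1.0]]
{'t': 0.15, 'q': array([-1.18988381e-01,  5.32008754e-02,  1.61394767e+00,  1.76194342e-05,
        1.47601035e+00, -1.18998047e-01]), 'dq': array([ 8.13064041e-04, -9.54512838e-04, -4.12015635e-03,  9.32850245e-04,
        4.25920458e-05,  1.05631515e-03]), 'effort': array([ 5.10442842e-04, -3.94241810e+01, -3.70721948e+01, -1.15854355e-04,
        4.61802789e-03,  5.00508997e-05]), 'tool_pos': array([6.24554008e-01, 6.56049959e-05, 2.49066587e-01]), 'tool_rot': array([-2.22055414e+00, -2.22057187e+00,  1.49858460e-03]), 'contact_force': array([ 0.20650661, -0.11452182, -0.64684831]), 'wrist_torque': array([0.02708085, 0.00336986, 0.01544846]), 'grip_force': 0.0, 'opening': 0.08558616609825315}
```

View pics/scene0.png

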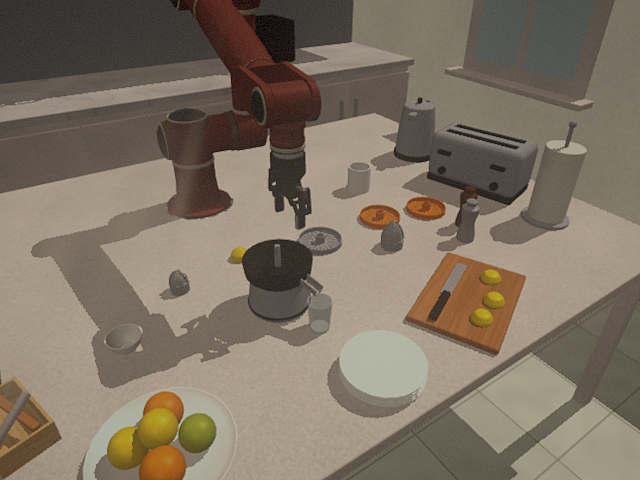

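View pics/side0.png

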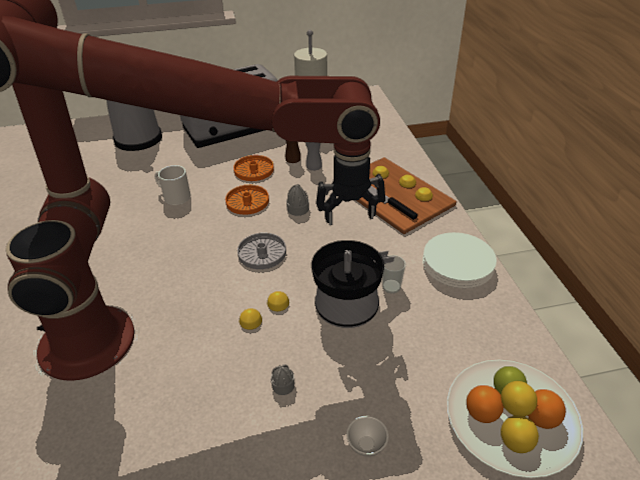

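The scene view shows the strainer at (320,240), the juicer shaft tip at (277,248), the small cone at (179,282) and the large cone at (392,236). The side view shows the strainer at (262,250), the shaft tip at (348,253), the small cone at (283,380) and the large cone at (298,200).

```bash
cat > m.py <<'E'
from h import *
seeds={"scene":dict(str=(320,240,30),shaft=(277,248,14),cone=(179,282,16)),"side":dict(str=(262,250,30),shaft=(348,256,16),cone=(283,380,18))}
for n,s in seeds.items():
    f=np.load(n+"0.npz"); W=cloud(f["d"],f["K"],f["E"])
    for k,(u,v,r) in s.items():
        P=W[v-r:v+r,u-r:u+r].reshape(-1,3); P=P[np.isfinite(P[:,2])]
        if k=="shaft": P=P[(P[:,2]>.155)&(P[:,2]<.2)]
        else: P=P[(P[:,2]>.005)&(P[:,2]<.09)]
        zt=np.percentile(P[:,2],98); top=P[P[:,2]>zt-.006]
        (c,rr)=cv2.minEnclosingCircle(P[:,:2].astype(np.float32))
        print(n,k,len(P),"ztop",zt.round(4),"top xy",top.mean(0).round(4),"circle",np.round(c,4),round(rr,4))
E
python3 m.py; python3 -c "
from h import *
for n,(u,v,r) in {'scene':(300,255,110),'side':(300,310,120)}.items():
    im=cv2.imread(f'pics/{n}0.png')[v-r*3//4:v+r*3//4,u-r:u+r]; cv2.imwrite(f'pics/{n}c.png',cv2.resize(im,(400,300),interpolation=cv2.INTER_CUBIC))
a=cv2.imread('pics/wrist0.png');b=np.vstack([cv2.imread('pics/scenec.png'),cv2.imread('pics/sidec.png')]);a=cv2.resize(a,(400,300));
cv2.imwrite('pics/c0.png',np.hstack([b,np.vstack([a,a*0])]))
"
```

```text
scene str 666 ztop 0.0278 top xy [0.4377 0.2136 0.0266] circle [0.4425 0.2723] 0.1569
scene shaft 71 ztop 0.1798 top xy [ 0.6157 -0.0287  0.1774] circle [ 0.6142 -0.028 ] 0.0095
scene cone 421 ztop 0.0632 top xy [ 0.4289 -0.2187  0.0612] circle [ 0.4294 -0.2176] 0.027
side str 874 ztop 0.0273 top xy [0.4356 0.208  0.0255] circle [0.4339 0.2251] 0.1343
side shaft 68 ztop 0.1802 top xy [ 0.6113 -0.0322  0.1778] circle [ 0.6124 -0.0312] 0.0095
side cone 579 ztop 0.0641 top xy [ 0.4243 -0.2225  0.0618] circle [ 0.4278 -0.2138] 0.0492
```

View pics/c0.png

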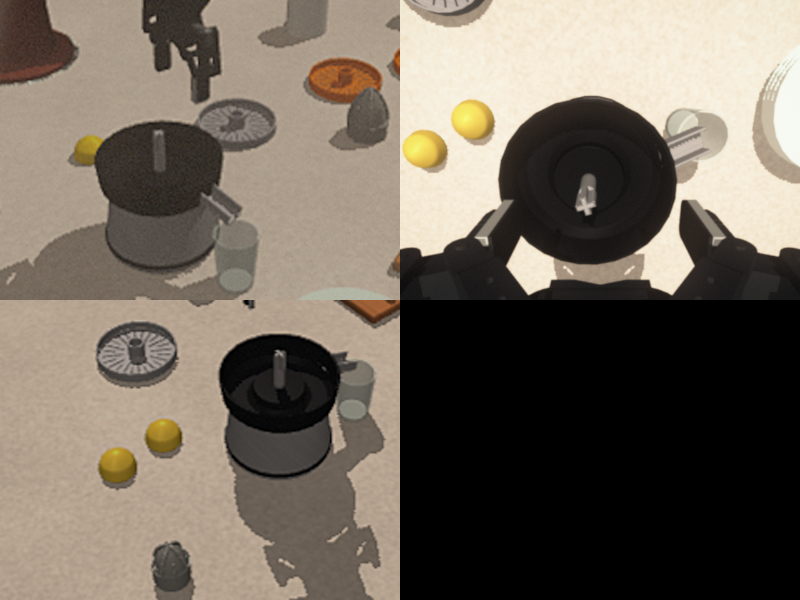

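The crop shows the shaft cross clearly from the wrist camera, at about (296,331) in the full frame. The strainer sits at its upper left and both lemons lie to the left of the bowl. Next I move over the strainer.

```bash
python3 -m handwheel '[{"tx":20,"ty":-15.5},{"tx":20,"ty":-15.5},{"tx":20,"ty":-15.5},{"tx":20,"ty":-15.5},{"tx":20,"ty":-15.5},{"tx":20,"ty":-15.5},{"tx":20,"ty":-15.5},{"tx":20,"ty":-15.5},{"tx":20,"ty":-15.5},{"tx":20,"ty":-15.5},{"tx":20,"ty":-15.5},{"tx":15,"ty":-17}]' 50
python3 -m handwheel '[{},{},{}]'
python3 - <<'E'
from h import *
im,d,K,E=grab("wrist"); np.savez("w1.npz",im=im,d=d,K=K,E=E)
W=cloud(d,K,E); z=W[...,2]
# wrist0 cross & wrist1 strainer in one picture
a=np.load("wrist0.npz")["im"]
c=cv2.resize(a[300:360,266:346],(400,300),interpolation=cv2.INTER_CUBIC)
save("c1",np.hstack([cv2.resize(im,(400,300)),c]))
m=(z>.005)&(z<.045)&(np.hypot(W[...,0]-.437,W[...,1]-.211)<.08)
P=W[m]; print(len(P),np.percentile(P[:,2],[50,90,99]))
rim=P[(P[:,2]>.013)&(P[:,2]<.022)&(np.hypot(P[:,0]-.437,P[:,1]-.211)>.05)]
A=np.c_[2*rim[:,:2],np.ones(len(rim))];s=np.linalg.lstsq(A,(rim[:,:2]**2).sum(1),rcond=None)[0];print("rim",s[:2],np.sqrt(s[2]+s[:2]@s[:2]),len(rim))
col=P[(P[:,2]>.024)];print("col",col.mean(0),col.min(0),col.max(0),len(col))
E
```

```text
1056 [0.01559545 0.01838117 0.01935283]
rim [0.4367915  0.20946665] 0.06142854155314434 635$[0]: bad value
$[0]: bad value
<stdin>:12: RuntimeWarning: Mean of empty slice.
  ret = um.true_divide(
Traceback (most recent call last):
ValueError: zero-size array to reduction operation minimum which has no identity
```

View pics/c1.png

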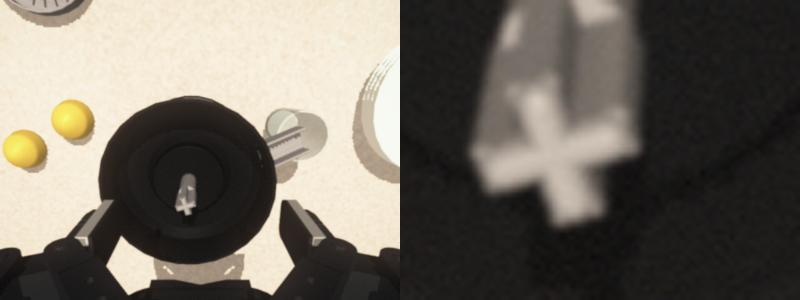

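The picture shows the arm has not moved, because the row format was refused. The shaft cross is crisp, with one blade tilted about 15°. I'll retry with all four keys in each row.

```bash
python3 -m handwheel '[{"tx":20,"ty":-15.5,"tz":0,"roll":0},{"tx":20,"ty":-15.5,"tz":0,"roll":0},{"tx":20,"ty":-15.5,"tz":0,"roll":0},{"tx":20,"ty":-15.5,"tz":0,"roll":0},{"tx":20,"ty":-15.5,"tz":0,"roll":0},{"tx":20,"ty":-15.5,"tz":0,"roll":0},{"tx":20,"ty":-15.5,"tz":0,"roll":0},{"tx":20,"ty":-15.5,"tz":0,"roll":0},{"tx":20,"ty":-15.5,"tz":0,"roll":0},{"tx":20,"ty":-15.5,"tz":0,"roll":0},{"tx":20,"ty":-15.5,"tz":0,"roll":0},{"tx":15,"ty":-17,"tz":0,"roll":0}]' 50
python3 -m handwheel '[{"tx":0,"ty":0,"tz":0,"roll":0},{"tx":0,"ty":0,"tz":0,"roll":0}]'
```

```text
t: 1.2
tool_pos: [0.4365, 0.2362, 0.2498]
tool_rot: [-2.221, -2.222, -0.0]
contact_force: [-0.7, 0.7, 1.2]
opening: 0.0503
grip_force: 0.0
t: 1.37
tool_pos: [0.4369, 0.2355, 0.2499]
tool_rot: [2.219, 2.223, -0.0]
contact_force: [-0.4, -0.1, 0.0]
opening: 0.05
grip_force: 0.0
```

```bash
cat > s.py <<'E'
from h import *
im,d,K,E=grab("wrist"); np.savez("w1.npz",im=im,d=d,K=K,E=E); save("w1",im)
W=cloud(d,K,E); z=W[...,2]
def circ(Q):
    s=np.linalg.lstsq(np.c_[2*Q[:,:2],np.ones(len(Q))],(Q[:,:2]**2).sum(1),rcond=None)[0];return s[:2].round(4),np.sqrt(s[2]+s[:2]@s[:2]).round(4),len(Q)
r=np.hypot(W[...,0]-.437,W[...,1]-.211)
P=W[(z>.005)&(z<.045)&(r<.08)];rr=np.hypot(P[:,0]-.437,P[:,1]-.211)
print("rim",circ(P[(P[:,2]>.013)&(P[:,2]<.022)&(rr>.05)]))
c=P[(P[:,2]>.022)&(rr<.03)];print("col",c.mean(0).round(4),circ(c),np.percentile(c[:,2],[50,95]))
E
python3 s.py
```

```text
rim (array([0.4356, 0.2132]), np.float64(0.0639), 1939)
col [0.4355 0.2135 0.027 ] (array([0.4356, 0.2135]), np.float64(0.0121), 440) [0.02738536 0.02869921]
```

View pics/w1.png

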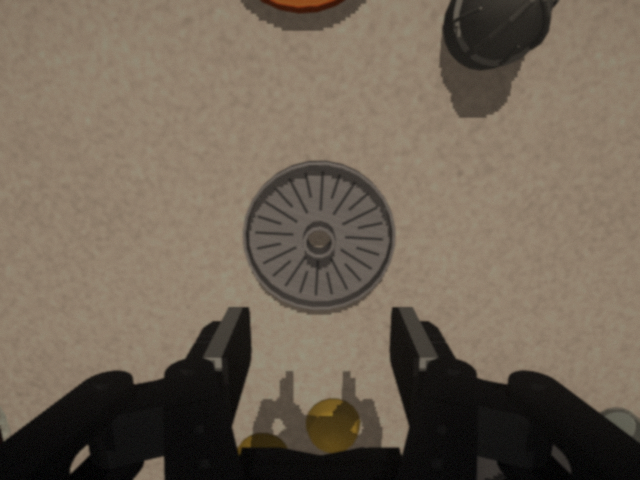

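The view shows the strainer centred at (319,238), with the lemons hidden low behind the fingers and the large cone at the upper right. I'm descending.

```bash
python3 -m handwheel '[{"tx":-11,"ty":-0.5,"tz":15,"roll":0},{"tx":-11,"ty":-1,"tz":20,"roll":0},{"tx":0,"ty":0,"tz":20,"roll":0},{"tx":0,"ty":0,"tz":20,"roll":0},{"tx":0,"ty":0,"tz":20,"roll":0},{"tx":0,"ty":0,"tz":20,"roll":0},{"tx":0,"ty":0,"tz":20,"roll":0},{"tx":0,"ty":0,"tz":20,"roll":0},{"tx":0,"ty":0,"tz":20,"roll":0},{"tx":0,"ty":0,"tz":15,"roll":0},{"tx":0,"ty":0,"tz":0,"roll":0}]'
python3 -m handwheel '[{"tx":0,"ty":0,"tz":10,"roll":0},{"tx":0,"ty":0,"tz":10,"roll":0},{"tx":0,"ty":0,"tz":8,"roll":0},{"tx":0,"ty":0,"tz":4,"roll":0},{"tx":0,"ty":0,"tz":0,"roll":0}]'
```

```text
t: 2.33
tool_pos: [0.434, 0.2112, 0.0562]
tool_rot: [-2.221, -2.217, 0.01]
contact_force: [-0.5, -0.9, -0.3]
opening: 0.0499
grip_force: 0.0
t: 2.75
tool_pos: [0.4354, 0.2127, 0.027]
tool_rot: [-2.221, -2.221, 0.003]
contact_force: [0.4, -0.1, 0.1]
opening: 0.0502
grip_force: 0.0
```

```bash
python3 -m handwheel '[{"tx":0,"ty":0,"tz":-2,"roll":0},{"tx":0,"ty":0,"tz":0,"roll":0},{"tx":0,"ty":0,"tz":0,"roll":0},{"tx":0,"ty":0,"tz":0,"roll":0},{"tx":0,"ty":0,"tz":0,"roll":0},{"tx":0,"ty":0,"tz":0,"roll":0}]' 20 45
python3 -m handwheel '[{"tx":0,"ty":0,"tz":-10,"roll":0},{"tx":0,"ty":0,"tz":-20,"roll":0},{"tx":0,"ty":0,"tz":-30,"roll":0},{"tx":0,"ty":0,"tz":-30,"roll":0},{"tx":0,"ty":0,"tz":-30,"roll":0},{"tx":0,"ty":0,"tz":-30,"roll":0},{"tx":0,"ty":0,"tz":-30,"roll":0},{"tx":0,"ty":0,"tz":-20,"roll":0},{"tx":0,"ty":0,"tz":-10,"roll":0},{"tx":0,"ty":0,"tz":0,"roll":0}]'
python3 - <<'E'
from h import *
im,d,K,E=grab("wrist"); np.savez("w2.npz",im=im,d=d,K=K,E=E); save("w2",im)
o=ctrl.get_obs();W=cloud(d,K,E)
f=np.load("wrist0.npz"); W0=cloud(f["d"],f["K"],f["E"])
z=W0[...,2]; P=W0[(z>.168)&(z<.19)&(np.hypot(W0[...,0]-.6135,W0[...,1]+.0305)<.02)]
print(o["tool_pos"],len(P),P.mean(0),P.min(0),P.max(0),np.percentile(P[:,2],[50,90]))
# cross by brightness, rays to z=.177
g=cv2.cvtColor(f["im"],cv2.COLOR_RGB2GRAY)[300:360,266:346]; m=(g>150).astype(np.uint8)
n,l,st,ce=cv2.connectedComponentsWithStats(m); print(st,ce)
for i in range(1,n):
    if st[i,4]>40:
        v,u=np.nonzero(l==i); q=np.array([ray(a+266,b+300,f["K"],f["E"],.1775)[:2] for a,b in zip(u,v)])
        print(i,q.mean(0),np.ptp(q,0)); t=np.arctan2(*(q-q.mean(0)).T[::-1]); rad=np.hypot(*(q-q.mean(0)).T); k=rad>.004
        print("ang4 deg",np.degrees(np.angle((rad**2*np.exp(4j*t))[k].sum())/4))
E
```

```text
t: 3.25
tool_pos: [0.4368, 0.2133, 0.0311]
tool_rot: [2.221, 2.221, 0.003]
contact_force: [-1.1, -0.0, 5.4]
opening: 0.0264
grip_force: 44.5
t: 4.08
tool_pos: [0.437, 0.2133, 0.2429]
tool_rot: [2.22, 2.22, 0.007]
contact_force: [0.1, 1.0, -1.3]
opening: 0.0263
grip_force: 44.7
[0.43610645 0.21304668 0.24045715] 714 [ 0.61246477 -0.02606249  0.17546008] [ 0.60387232 -0.03617109  0.16800331] [ 0.62044335 -0.01904505  0.17960213] [0.17653992 0.17798786]
[[   0    0   80   60 4436]
 [  35    0    8    5   29]
 [  21    3    3    6   12]
 [  17   17   28   26  323]] [[40.20266005 29.73196573]
 [38.44827586  1.51724138]
 [22.08333333  5.75      ]
 [30.59133127 29.70897833]]
3 [ 0.61224455 -0.02671229] [0.01361705 0.01380254]
ang4 deg 17.437894046946578
```

View pics/w2.png

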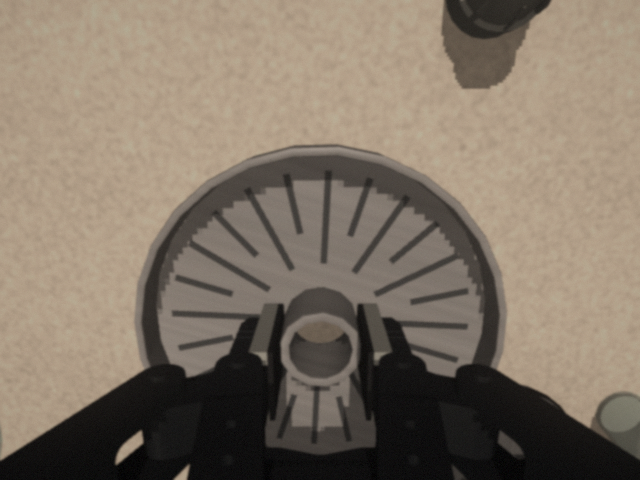

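The strainer is held by its collar. The collar ring is centred near (319,349), and its bore looks clear. Next I compute the collar and shaft offsets from the same camera.

Run:
```python
from h import *
Tc=np.array(optics.camera_params("wrist")["tool_from_camera"])
def Ec(x,y,z):
    T=np.eye(4);T[:3,:3]=[[0,1,0],[1,0,0],[0,0,-1]];T[:3,3]=x,y,z;return T@Tc
f=np.load("w2.npz");K=f["K"]
print("pitch/tilt meas",R.from_matrix(f["E"][:3,:3]@Tc[:3,:3].T).as_matrix().round(4).tolist())
E=Ec(.436,.213,.240)
for u,v in[(319,349),(319,313),(319,385),(282,349),(356,349)]: print(u,v,ray(u,v,K,E,.238).round(4))
W=cloud(f["d"],K,E);z=W[...,2];r=np.hypot(W[...,0]-.436,W[...,1]-.213)
P=W[(z>.234)&(z<.243)&(r<.016)];print("collar top cloud",P.mean(0),P.min(0),P.max(0),len(P))
P=W[(z>.2)&(z<.233)&(r>.058)&(r<.07)];print("rim z vs y",np.polyfit(P[:,1],P[:,2],1),P[:,2].mean())
E0=Ec(.625,0,.25)
for p in[(296.6,329.7)]: print("cross",ray(*p,K,E0,.178).round(4))
```

```text
pitch/tilt meas [[-0.0001, 1.0, 0.0048], [1.0, 0.0001, 0.0015], [0.0015, 0.0048, -1.0]]
319 349 [0.4354 0.2143 0.238 ]
319 313 [0.4354 0.2272 0.238 ]
319 385 [0.4354 0.2008 0.238 ]
282 349 [0.4233 0.2143 0.238 ]
356 349 [0.4475 0.2143 0.238 ]
collar top cloud [0.43587248 0.21360001 0.23650787] [0.42259686 0.19911177 0.23400147] [0.44914021 0.22734117 0.24297293] 2640
rim z vs y [0.04598241 0.20757608] 0.21851630589317264
cross [ 0.6129 -0.0271  0.178 ]
```

```bash
python3 -m handwheel '[{"tx":-20,"ty":15,"tz":0,"roll":0},{"tx":-20,"ty":15,"tz":0,"roll":0},{"tx":-20,"ty":15,"tz":0,"roll":0},{"tx":-20,"ty":15,"tz":0,"roll":0},{"tx":-20,"ty":15,"tz":0,"roll":0},{"tx":-20,"ty":15,"tz":0,"roll":0},{"tx":-20,"ty":15,"tz":0,"roll":0},{"tx":-20,"ty":15,"tz":0,"roll":0},{"tx":-20,"ty":15,"tz":0,"roll":0},{"tx":-20,"ty":15,"tz":0,"roll":0},{"tx":-20,"ty":15,"tz":0,"roll":0},{"tx":-21,"ty":12.3,"tz":0,"roll":0}]'
python3 -m handwheel '[{"tx":0,"ty":0,"tz":5,"roll":0},{"tx":0,"ty":0,"tz":10,"roll":0},{"tx":0,"ty":0,"tz":5,"roll":0},{"tx":0,"ty":0,"tz":0,"roll":0},{"tx":0,"ty":0,"tz":0,"roll":0}]'
python3 - <<'E'
from h import *
im,d,K,E=grab("wrist"); np.savez("w3.npz",im=im,d=d,K=K,E=E);a=cv2.resize(im[290:410,240:400],(400,300),interpolation=cv2.INTER_CUBIC)
im,d,K,E=grab("side"); b=cv2.resize(im[190:280,290:410],(400,300),interpolation=cv2.INTER_CUBIC)
save("c3",np.hstack([a,b]))
E
```

```text
t: 5.13
tool_pos: [0.6126, -0.0288, 0.2362]
tool_rot: [-2.218, -2.218, 0.005]
contact_force: [1.0, 0.7, -1.3]
opening: 0.026
grip_force: 44.7
t: 5.55
tool_pos: [0.612, -0.027, 0.2181]
tool_rot: [-2.218, -2.221, 0.003]
contact_force: [0.2, 0.8, -1.3]
opening: 0.0264
grip_force: 44.7
```

View pics/c3.png

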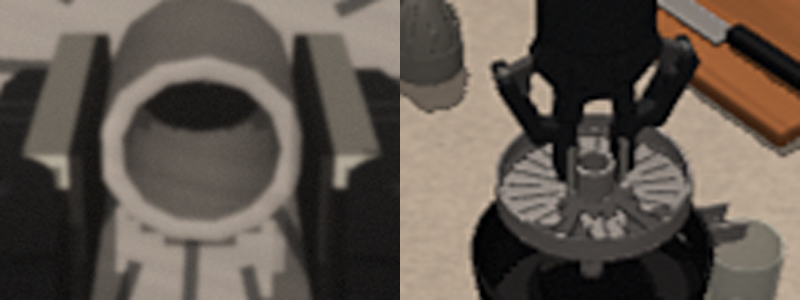

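The bore is still above the shaft and the shaft's lower part shows under the strainer, in line with the collar (about 592 against 594 px). I'm lowering.

```bash
python3 -m handwheel '[{"tx":0,"ty":0,"tz":5,"roll":0},{"tx":0,"ty":0,"tz":5,"roll":0},{"tx":0,"ty":0,"tz":5,"roll":0},{"tx":0,"ty":0,"tz":5,"roll":0},{"tx":0,"ty":0,"tz":5,"roll":0},{"tx":0,"ty":0,"tz":0,"roll":0}]'
python3 -m handwheel '[{"tx":0,"ty":0,"tz":5,"roll":0},{"tx":0,"ty":0,"tz":5,"roll":0},{"tx":0,"ty":0,"tz":5,"roll":0},{"tx":0,"ty":0,"tz":5,"roll":0},{"tx":0,"ty":0,"tz":5,"roll":0},{"tx":0,"ty":0,"tz":0,"roll":0}]'
```

```text
t: 6.15
tool_pos: [0.6124, -0.0279, 0.1931]
tool_rot: [-2.22, -2.22, 0.003]
contact_force: [-0.7, -0.1, -2.9]
opening: 0.0262
grip_force: 44.7
t: 6.65
tool_pos: [0.6125, -0.0279, 0.1683]
tool_rot: [-2.22, -2.22, 0.002]
contact_force: [-0.2, -0.5, -2.4]
opening: 0.026
grip_force: 44.7
```

```bash
python3 -m handwheel '[{"tx":0,"ty":0,"tz":5,"roll":0},{"tx":0,"ty":0,"tz":5,"roll":0},{"tx":0,"ty":0,"tz":5,"roll":0},{"tx":0,"ty":0,"tz":2,"roll":0},{"tx":0,"ty":0,"tz":0,"roll":0},{"tx":0,"ty":0,"tz":0,"roll":0}]'
python3 -m handwheel '[{"tx":0,"ty":0,"tz":2,"roll":0},{"tx":0,"ty":0,"tz":1,"roll":0},{"tx":0,"ty":0,"tz":1,"roll":0},{"tx":0,"ty":0,"tz":0,"roll":0}]'
```

```text
t: 7.15
tool_pos: [0.6132, -0.028, 0.1528]
tool_rot: [-2.221, -2.221, 0.0]
contact_force: [0.3, -0.4, -1.9]
opening: 0.0262
grip_force: 44.7
t: 7.48
tool_pos: [0.6134, -0.028, 0.1492]
tool_rot: [2.221, 2.221, 0.0]
contact_force: [0.5, 0.0, -1.5]
opening: 0.0262
grip_force: 44.8
```

```bash
python3 -m handwheel '[{"tx":0,"ty":0,"tz":1,"roll":0},{"tx":0,"ty":0,"tz":1,"roll":0},{"tx":0,"ty":0,"tz":0,"roll":0},{"tx":0,"ty":0,"tz":0,"roll":0}]'
```

```text
t: 7.82
tool_pos: [0.6135, -0.028, 0.1491]
tool_rot: [2.221, 2.221, -0.0]
contact_force: [-4.9, 0.4, 8.0]
opening: 0.026
grip_force: 45.6
```

Contact at 8 N means it is seated. I'm releasing and lifting.

```bash
python3 -m handwheel '[{"tx":0,"ty":0,"tz":0,"roll":0},{"tx":0,"ty":0,"tz":0,"roll":0},{"tx":0,"ty":0,"tz":0,"roll":0},{"tx":0,"ty":0,"tz":0,"roll":0}]' 48
python3 -m handwheel '[{"tx":0,"ty":0,"tz":-5,"roll":0},{"tx":0,"ty":0,"tz":-10,"roll":0},{"tx":0,"ty":0,"tz":-20,"roll":0},{"tx":0,"ty":0,"tz":-20,"roll":0},{"tx":0,"ty":0,"tz":-20,"roll":0},{"tx":0,"ty":0,"tz":-20,"roll":0},{"tx":0,"ty":0,"tz":-8,"roll":0},{"tx":0,"ty":0,"tz":0,"roll":0},{"tx":0,"ty":0,"tz":0,"roll":0}]'
cat > j.py <<'E'
from h import *
Tc=np.array(optics.camera_params("wrist")["tool_from_camera"])
def Ec(x,y,z,a=0):
    T=np.eye(4);T[:3,:3]=np.array([[0,1,0],[1,0,0],[0,0,-1]])@R.from_euler("z",a).as_matrix();T[:3,3]=x,y,z;return T@Tc
def circ(Q):
    s=np.linalg.lstsq(np.c_[2*Q[:,:2],np.ones(len(Q))],(Q[:,:2]**2).sum(1),rcond=None)[0];return s[:2].round(4),np.sqrt(s[2]+s[:2]@s[:2]).round(4),len(Q)
E
python3 - <<'E'
from j import *
im,d,K,_=grab("wrist"); E=Ec(.6133,-.028,.25); np.savez("w4.npz",im=im,d=d,K=K,E=E)
W=cloud(d,K,E);z=W[...,2];r=np.hypot(W[...,0]-.6125,W[...,1]+.0275)
Q=W[(z>.128)&(z<.142)&(r>.058)&(r<.069)];print("rim",circ(Q),np.percentile(Q[:,2],[50,95]))
A=np.c_[Q[:,:2]-Q[:,:2].mean(0),np.ones(len(Q))]
Q=W[(z>.112)&(z<.13)&(r>.022)&(r<.058)];A=np.c_[Q[:,:2]-[.6125,-.0275],np.ones(len(Q))];print("floor plane",np.linalg.lstsq(A,Q[:,2],rcond=None)[0])
Q=W[(z>.143)&(z<.15)&(r<.02)];print("collar",circ(Q),np.median(Q[:,2]))
Q=W[(z>.172)&(z<.185)&(r<.014)];print("tip",Q.mean(0),len(Q))
v,u=np.nonzero((z>.172)&(z<.185)&(r<.014));uc,vc=int(u.mean()),int(v.mean());print(uc,vc)
save("c4",np.hstack([cv2.resize(im,(400,300)),cv2.resize(im[vc-30:vc+30,uc-40:uc+40],(400,300),interpolation=cv2.INTER_CUBIC)]))
E
```

```text
t: 8.15
tool_pos: [0.6132, -0.028, 0.1467]
tool_rot: [-2.221, -2.221, 0.0]
contact_force: [0.4, -0.3, -0.7]
opening: 0.0479
grip_force: 0.0
t: 8.9
tool_pos: [0.6134, -0.028, 0.2504]
tool_rot: [2.221, 2.221, 0.001]
contact_force: [-0.0, -0.5, -0.4]
opening: 0.0478
grip_force: 0.0
rim (array([ 0.6133, -0.0278]), np.float64(0.0637), 4601) [0.13484685 0.13625715]
floor plane [-0.00149962 -0.00026829  0.12149032]
collar (array([ 0.6134, -0.0282]), np.float64(0.0118), 698) 0.1452781048336156
tip [ 0.61215282 -0.02675388  0.1763421 ] 602
318 275
```

View pics/c4.png

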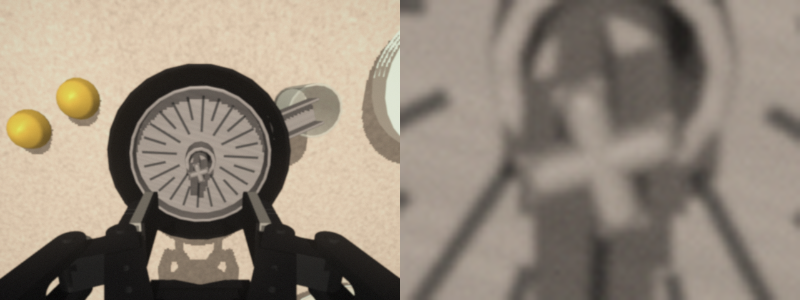

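The picture shows the strainer flat in the bowl (floor level at 121.5 mm, tilt below 2 mrad) and the shaft cross through the collar. The cross centre is about (318,276) in the full frame. Next I measure its angle from its arm ends and move to the small cone.

```bash
python3 - <<'E'
from j import *
f=np.load("w4.npz");K=f["K"];E=f["E"]
p=lambda a,b:ray(278+(a-400)/5,245+b/5,K,E,.177)[:2]
a,b,c,e=p(533,178),p(670,132),p(583,88),p(620,224)
print((a+b)/2,(c+e)/2,np.linalg.norm(b-a),np.linalg.norm(c-e),np.degrees(np.arctan2(*(b-a)[::-1])),np.degrees(np.arctan2(*(c-e)[::-1]))-90)
print(p(600,155))
E
python3 -m handwheel '[{"tx":-14,"ty":-15.5,"tz":0,"roll":0},{"tx":-14,"ty":-15.5,"tz":0,"roll":0},{"tx":-14,"ty":-15.5,"tz":0,"roll":0},{"tx":-14,"ty":-15.5,"tz":0,"roll":0},{"tx":-14,"ty":-15.5,"tz":0,"roll":0},{"tx":-14,"ty":-15.5,"tz":0,"roll":0},{"tx":-14,"ty":-15.5,"tz":0,"roll":0},{"tx":-14,"ty":-15.5,"tz":0,"roll":0},{"tx":-14,"ty":-15.5,"tz":0,"roll":0},{"tx":-14,"ty":-15.5,"tz":0,"roll":0},{"tx":-14,"ty":-15.5,"tz":0,"roll":0},{"tx":-13,"ty":-15.5,"tz":0,"roll":0}]' 75
python3 -m handwheel '[{"tx":0,"ty":0,"tz":0,"roll":0},{"tx":0,"ty":0,"tz":0,"roll":0},{"tx":0,"ty":0,"tz":0,"roll":0}]'
python3 - <<'E'
from j import *
o=ctrl.get_obs();print(o["tool_pos"])
im,d,K,_=grab("wrist"); E=Ec(.6133-.186,-.028-.167,.25); np.savez("w5.npz",im=im,d=d,K=K,E=E)
W=cloud(d,K,E);z=W[...,2];r=np.hypot(W[...,0]-.427,W[...,1]+.22)
m=(z>.01)&(z<.075)&(r<.05);P=W[m];print(len(P),P.mean(0),np.percentile(P[:,2],98))
for lo,hi in[(.012,.027),(.032,.04),(.056,.07)]:
    Q=P[(P[:,2]>lo)&(P[:,2]<hi)];print(lo,circ(Q))
v,u=np.nonzero(m);uc,vc=int(u.mean()),int(v.mean());print(uc,vc)
save("c5",np.hstack([cv2.resize(im,(400,300)),cv2.resize(im[vc-45:vc+45,uc-60:uc+60],(400,300),interpolation=cv2.INTER_CUBIC)]))
E
```

```text
[ 0.61209904 -0.0268221 ] [ 0.61213704 -0.02698367] 0.0141674074550203 0.014498126989564122 19.572919738434102 14.291163559648353
[ 0.61197437 -0.02681445]
t: 9.95
tool_pos: [0.4257, -0.1951, 0.2478]
tool_rot: [-2.219, -2.219, 0.001]
contact_force: [0.3, -0.7, -0.4]
opening: 0.0755
grip_force: 0.0
t: 10.2
tool_pos: [0.4272, -0.1945, 0.2489]
tool_rot: [-2.22, -2.22, -0.0]
contact_force: [0.3, -0.3, 0.6]
opening: 0.0753
grip_force: 0.0
[ 0.42720152 -0.19451041  0.24888622]
2936 [ 0.42473017 -0.21373252  0.04472004] 0.06451613209058732
0.012 (array([ 0.4246, -0.2194]), np.float64(0.0246), 123)
0.032 (array([ 0.4243, -0.2198]), np.float64(0.0216), 319)
0.056 (array([ 0.4246, -0.2187]), np.float64(0.0083), 645)
317 243
```

View pics/c5.png

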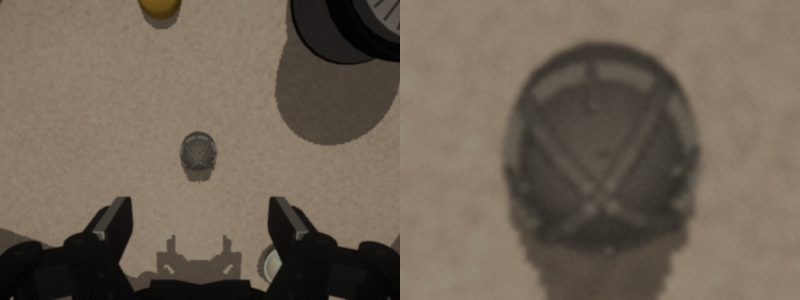

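The cone stands at about (317,243). Its long ribs form an X from the tip, near crop (598,197), with ends at about (668,92) and (535,110).

Run:
```python
from j import *
f=np.load("w5.npz");K=f["K"];E=f["E"];W=cloud(f["d"],K,E);C=np.array([.4245,-.2192])
for cx,cy in[(598,197),(668,92),(650,120),(625,157),(535,110),(555,140),(575,167),(545,228),(645,230)]:
    u,v=257+(cx-400)/3.333,198+cy/3.333; p=np.nanmedian(W[int(v)-1:int(v)+2,int(u)-1:int(u)+2].reshape(-1,3),0)
    print(cx,cy,p.round(4),np.hypot(*(p[:2]-C)).round(4),np.degrees(np.arctan2(*(p[:2]-C)[::-1])).round(1))
```

```text
598 197 [ 0.4238 -0.219   0.064 ] 0.0007 164.5
668 92 [ 0.4404 -0.2005  0.0378] 0.0246 49.6
650 120 [ 0.4362 -0.2045  0.051 ] 0.0188 51.7
625 157 [ 0.4299 -0.2107  0.06  ] 0.01 57.8
535 110 [ 0.4084 -0.2042  0.0426] 0.0219 137.0
555 140 [ 0.4137 -0.2084  0.0548] 0.0153 135.0
575 167 [ 0.4184 -0.2128  0.0613] 0.0088 133.6
545 228 [ 0.4106 -0.2332  0.044 ] 0.0197 -134.9
645 230 [ 0.4349 -0.2336  0.0447] 0.0178 -54.1
```

```bash
python3 -m handwheel '[{"tx":-12,"ty":-1,"tz":10,"roll":0},{"tx":-12,"ty":-1.5,"tz":20,"roll":0},{"tx":0,"ty":0,"tz":20,"roll":0},{"tx":0,"ty":0,"tz":20,"roll":0},{"tx":0,"ty":0,"tz":20,"roll":0},{"tx":0,"ty":0,"tz":20,"roll":0},{"tx":0,"ty":0,"tz":20,"roll":0},{"tx":0,"ty":0,"tz":15,"roll":0},{"tx":0,"ty":0,"tz":5,"roll":0},{"tx":0,"ty":0,"tz":0,"roll":0}]' 70
python3 -m handwheel '[{"tx":0,"ty":0,"tz":12,"roll":0},{"tx":0,"ty":0,"tz":14,"roll":0},{"tx":0,"ty":0,"tz":14,"roll":0},{"tx":0,"ty":0,"tz":14,"roll":0},{"tx":0,"ty":0,"tz":12,"roll":0},{"tx":0,"ty":0,"tz":8,"roll":0},{"tx":0,"ty":0,"tz":0,"roll":0},{"tx":0,"ty":0,"tz":0,"roll":0}]'
```

```text
t: 11.08
tool_pos: [0.4238, -0.2181, 0.0976]
tool_rot: [-2.218, -2.219, 0.001]
contact_force: [-0.1, -0.2, -0.3]
opening: 0.0699
grip_force: 0.0
t: 11.75
tool_pos: [0.425, -0.2192, 0.0262]
tool_rot: [2.221, 2.221, 0.0]
contact_force: [0.1, 0.5, 0.4]
opening: 0.0697
grip_force: 0.0
```

```bash
python3 -m handwheel '[{"tx":0,"ty":0,"tz":0,"roll":0},{"tx":0,"ty":0,"tz":0,"roll":0},{"tx":0,"ty":0,"tz":0,"roll":0},{"tx":0,"ty":0,"tz":0,"roll":0},{"tx":0,"ty":0,"tz":0,"roll":0},{"tx":0,"ty":0,"tz":0,"roll":0}]' 40 50
python3 -m handwheel '[{"tx":0,"ty":0,"tz":-10,"roll":0},{"tx":0,"ty":0,"tz":-20,"roll":0},{"tx":0,"ty":0,"tz":-25,"roll":0},{"tx":0,"ty":0,"tz":-25,"roll":0},{"tx":0,"ty":0,"tz":-25,"roll":0},{"tx":0,"ty":0,"tz":-25,"roll":0},{"tx":0,"ty":0,"tz":-25,"roll":0},{"tx":0,"ty":0,"tz":-25,"roll":0},{"tx":0,"ty":0,"tz":-25,"roll":0},{"tx":0,"ty":0,"tz":-19,"roll":0},{"tx":0,"ty":0,"tz":0,"roll":0},{"tx":0,"ty":0,"tz":0,"roll":0}]'
python3 - <<'E'
from j import *
im,d,K,_=grab("wrist"); E=Ec(.4248,-.219,.25); np.savez("w6.npz",im=im,d=d,K=K,E=E)
W=cloud(d,K,E);z=W[...,2];r=np.hypot(W[...,0]-.4248,W[...,1]+.219)
P=W[(z>.275)&(z<.3)&(r<.02)];print(np.percentile(P[:,2],[50,98]),P[P[:,2]>.283].mean(0))
save("c6",cv2.resize(im[240:390,220:420],(800,600),interpolation=cv2.INTER_CUBIC))
E
```

```text
t: 12.25
tool_pos: [0.4259, -0.2198, 0.0275]
tool_rot: [2.219, 2.219, 0.001]
contact_force: [-0.4, -0.3, 6.3]
opening: 0.048
grip_force: 51.7
t: 13.25
tool_pos: [0.4251, -0.2192, 0.2512]
tool_rot: [2.22, 2.22, 0.001]
contact_force: [-0.5, 1.0, -0.8]
opening: 0.0483
grip_force: 51.6
[0.28056235 0.28665218] [ 0.42475156 -0.21647808  0.28503067]
```

View pics/c6.png

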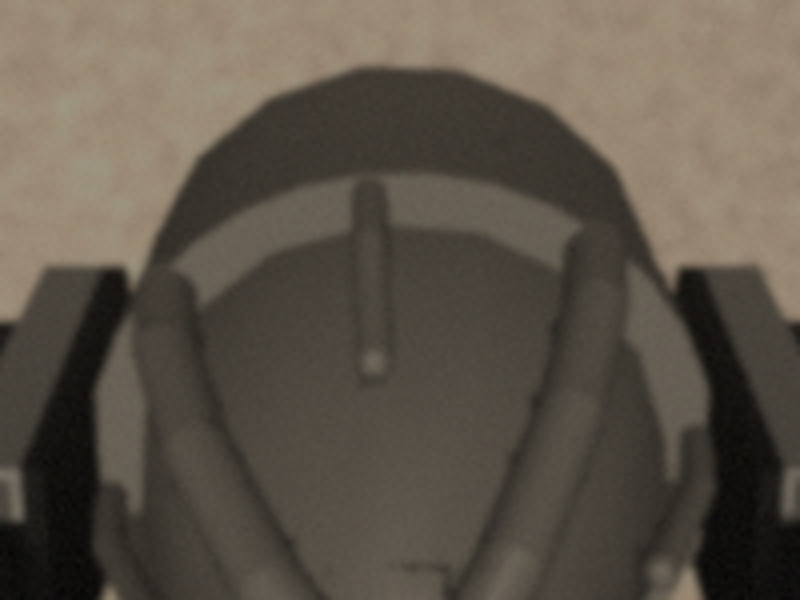

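The crop shows the held cone upright, with long rib ends at about (165,285) and (600,240) and a thin rib end at (370,190). I'm casting these onto the skirt-top plane.

Run:
```python
from j import *
f=np.load("w6.npz");K=f["K"];E=f["E"]; W=cloud(f["d"],K,E)
for c in[np.array([.4248,-.219]),np.array([.4248,-.218])]:
  for cx,cy,o in[(165,285,0),(600,240,0),(370,190,45),(695,435,45),(110,490,45)]:
    u,v=220+cx/4,240+cy/4; p=ray(u,v,K,E,.256); q=W[int(v),int(u)]
    print(o,[(round(np.hypot(*(x[:2]-c)),4),np.degrees(np.arctan2(*(x[:2]-c)[::-1])).round(1),x[2].round(3)) for x in(p,q)])
```

```text
0 [(np.float64(0.0256), np.float64(134.1), np.float64(0.256)), (np.float64(0.0256), np.float64(134.6), np.float64(0.255))]
0 [(np.float64(0.0264), np.float64(56.5), np.float64(0.256)), (np.float64(0.0258), np.float64(55.0), np.float64(0.254))]
45 [(np.float64(0.0261), np.float64(95.4), np.float64(0.256)), (np.float64(0.0257), np.float64(95.9), np.float64(0.255))]
45 [(np.float64(0.0231), np.float64(14.8), np.float64(0.256)), (np.float64(0.0231), np.float64(12.3), np.float64(0.254))]
45 [(np.float64(0.0228), np.float64(177.1), np.float64(0.256)), (np.float64(0.0233), np.float64(-179.9), np.float64(0.254))]
0 [(np.float64(0.0249), np.float64(135.7), np.float64(0.256)), (np.float64(0.0249), np.float64(136.2), np.float64(0.255))]
0 [(np.float64(0.0256), np.float64(55.3), np.float64(0.256)), (np.float64(0.025), np.float64(53.7), np.float64(0.254))]
45 [(np.float64(0.0251), np.float64(95.6), np.float64(0.256)), (np.float64(0.0247), np.float64(96.1), np.float64(0.255))]
45 [(np.float64(0.0229), np.float64(12.3), np.float64(0.256)), (np.float64(0.0229), np.float64(9.8), np.float64(0.254))]
45 [(np.float64(0.0227), np.float64(179.7), np.float64(0.256)), (np.float64(0.0233), np.float64(-177.4), np.float64(0.254))]
```

```bash
python3 -m handwheel '[{"tx":16,"ty":15.7,"tz":0,"roll":0},{"tx":16,"ty":15.7,"tz":0,"roll":0},{"tx":16,"ty":15.7,"tz":0,"roll":0},{"tx":16,"ty":15.7,"tz":0,"roll":0},{"tx":16,"ty":15.7,"tz":0,"roll":0},{"tx":16,"ty":15.7,"tz":0,"roll":0},{"tx":16,"ty":15.7,"tz":0,"roll":0},{"tx":16,"ty":15.7,"tz":0,"roll":0},{"tx":16,"ty":15.7,"tz":0,"roll":0},{"tx":16,"ty":15.7,"tz":0,"roll":0},{"tx":16,"ty":15.7,"tz":0,"roll":0},{"tx":15.7,"ty":15.2,"tz":0,"roll":0}]'
python3 -m handwheel '[{"tx":0,"ty":0,"tz":0,"roll":0.1},{"tx":0,"ty":0,"tz":0,"roll":0.1},{"tx":0,"ty":0,"tz":0,"roll":0.1},{"tx":0,"ty":0,"tz":0,"roll":0.1},{"tx":0,"ty":0,"tz":0,"roll":0.1},{"tx":0,"ty":0,"tz":10,"roll":0.07},{"tx":0,"ty":0,"tz":10,"roll":0},{"tx":0,"ty":0,"tz":10,"roll":0},{"tx":0,"ty":0,"tz":8,"roll":0},{"tx":0,"ty":0,"tz":4,"roll":0},{"tx":0,"ty":0,"tz":0,"roll":0},{"tx":0,"ty":0,"tz":0,"roll":0}]'
python3 -c "
from h import *
print(np.degrees(R.from_rotvec(ctrl.get_obs()['tool_rot']).as_euler('ZYX')))"
```

```text
t: 14.3
tool_pos: [0.6121, -0.0261, 0.2469]
tool_rot: [-2.219, -2.219, 0.004]
contact_force: [0.2, -0.7, 0.1]
opening: 0.0483
grip_force: 51.6
t: 15.3
tool_pos: [0.6125, -0.0273, 0.2075]
tool_rot: [-2.756, -1.508, 0.001]
contact_force: [0.1, -0.7, -0.4]
opening: 0.0484
grip_force: 51.7
[ 5.73660756e+01  1.91464391e-02 -1.79954899e+02]
```

```bash
python3 -m handwheel '[{"tx":0,"ty":0,"tz":3,"roll":0},{"tx":0,"ty":0,"tz":3,"roll":0},{"tx":0,"ty":0,"tz":2,"roll":0},{"tx":0,"ty":0,"tz":2,"roll":0},{"tx":0,"ty":0,"tz":0,"roll":0},{"tx":0,"ty":0,"tz":0,"roll":0}]'
```

```text
t: 15.8
tool_pos: [0.6126, -0.0274, 0.1979]
tool_rot: [2.756, 1.507, -0.0]
contact_force: [0.1, -0.2, -0.8]
opening: 0.0481
grip_force: 51.6
```

It passed the unmeshed height without any force, so it is meshing. I'm continuing down.

```bash
python3 -m handwheel '[{"tx":0,"ty":0,"tz":2,"roll":0},{"tx":0,"ty":0,"tz":2,"roll":0},{"tx":0,"ty":0,"tz":2,"roll":0},{"tx":0,"ty":0,"tz":2,"roll":0},{"tx":0,"ty":0,"tz":2,"roll":0},{"tx":0,"ty":0,"tz":0,"roll":0},{"tx":0,"ty":0,"tz":0,"roll":0}]'
python3 -m handwheel '[{"tx":0,"ty":0,"tz":2,"roll":0},{"tx":0,"ty":0,"tz":1,"roll":0},{"tx":0,"ty":0,"tz":1,"roll":0},{"tx":0,"ty":0,"tz":0,"roll":0},{"tx":0,"ty":0,"tz":0,"roll":0}]'
```

```text
t: 16.38
tool_pos: [0.6125, -0.0274, 0.1876]
tool_rot: [-2.756, -1.507, 0.001]
contact_force: [1.0, -1.6, -1.5]
opening: 0.0484
grip_force: 51.6
t: 16.8
tool_pos: [0.6129, -0.0273, 0.1847]
tool_rot: [2.756, 1.507, 0.001]
contact_force: [-0.6, -1.8, 3.5]
opening: 0.0485
grip_force: 51.8
```

```bash
python3 -m handwheel '[{"tx":0,"ty":0,"tz":1,"roll":0},{"tx":0,"ty":0,"tz":1,"roll":0},{"tx":0,"ty":0,"tz":1,"roll":0},{"tx":0,"ty":0,"tz":1,"roll":0},{"tx":0,"ty":0,"tz":1,"roll":0},{"tx":0,"ty":0,"tz":0,"roll":0},{"tx":0,"ty":0,"tz":0,"roll":0},{"tx":0,"ty":0,"tz":0,"roll":0}]'
```

```text
t: 17.47
tool_pos: [0.6132, -0.0273, 0.1804]
tool_rot: [2.756, 1.507, 0.002]
contact_force: [-1.9, 0.2, 7.0]
opening: 0.0482
grip_force: 52.1
```

```bash
python3 -m handwheel '[{"tx":0,"ty":0,"tz":1,"roll":0},{"tx":0,"ty":0,"tz":1,"roll":0},{"tx":0,"ty":0,"tz":0.5,"roll":0},{"tx":0,"ty":0,"tz":0,"roll":0},{"tx":0,"ty":0,"tz":0,"roll":0},{"tx":0,"ty":0,"tz":0,"roll":0},{"tx":0,"ty":0,"tz":0,"roll":0}]'
python3 - <<'E'
from h import *
im,d,K,E=grab("side"); a=im[170:320,250:450]
im,d,K,E=grab("wrist"); save("c7",np.hstack([cv2.resize(a,(400,300)),cv2.resize(im,(400,300))]))
W=cloud(d,K,E); o=ctrl.get_obs(); p=o["tool_pos"]; z=W[...,2]; r=np.hypot(W[...,0]-.6127,W[...,1]+.0272)
Q=W[(z>.125)&(z<.145)&(r>.055)&(r<.068)]; print("rim z",np.percentile(Q[:,2],[50,95]) if len(Q) else 0)
Q=W[(z>.112)&(z<.13)&(r>.03)&(r<.058)]; print("floor",np.median(Q[:,2]),len(Q)); Q=W[(z>.18)&(r<.015)]; print("cone top",np.percentile(Q[:,2],98)); print(p,o["contact_force"])
E
```

```text
t: 18.05
tool_pos: [0.6135, -0.0274, 0.1792]
tool_rot: [2.755, 1.507, 0.003]
contact_force: [-3.8, -0.8, 11.0]
opening: 0.0481
grip_force: 52.6
rim z [0.13509063 0.1365349 ]
floor 0.12184769558821709 23052
cone top 0.24143542697792794
[ 0.61350101 -0.02739827  0.17921933] [-3.64251373 -0.65417749 11.95609574]
```

View pics/c7.png

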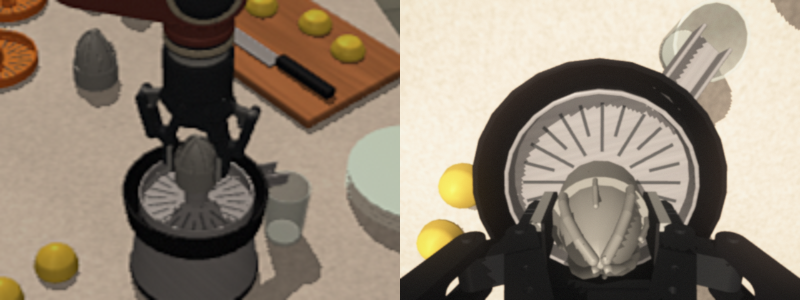

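The picture shows the cone upright and gripped on the shaft, with the strainer flat and the glass and lemons undisturbed. TCP travel after contact was 5.5 mm and the push is about 11 N, so the plunger is at or near its stop.

```bash
python3 -c "
from station import ctrl
print(ctrl.finish_job())"
```

```text
the job is handed in; nothing more can be done
None
```

I handed the job in at about 18 s: the strainer lies flat on the tower and released, and the small cone is meshed, home and still gripped and pressed down with about 11 N, enough for the switch to be on (plunger position inferred from force and travel; no verdict was returned).

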